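# Find the pitch-comb leaf that fits the lifting screw

### The arm

A 6-joint arm with a two-finger parallel gripper is mounted at the origin on the work surface. World frame = base frame: x ahead of the robot, y to its left, z up, the work surface at z = 0. Lengths are in m, angles in rad, forces in N, time in s.
With the tool pointing down it reaches from about 0.3 to 0.875 m from the base axis. Payload 6.4 kg.
Tool frame: the origin (TCP) lies on the centre line of the jaws, within the pads' length; the fingertips stand 8 mm ahead of it and the grasp point (between the pads) lies 11 mm behind it; z points along the fingers, y is the line along which they close (so a half turn about z gives the same grasp; the last joint's range is limited). The gripper opens to 85 mm and grips with 20 to 120 N. Pads are 22 mm wide; open, the fingers measure 114 mm over their backs; the gripper's body (76 mm by 85 mm) begins 54 mm behind the grasp point. The pads swing forward as they close: fully open they stand 13 mm farther back than shut.
Start: joints at [1.117, 0.181, 1.607, -0, 1.354, -0.206], TCP at [0.141, 0.557, 0.207] pointing down, gripper open.
Joint ranges: [-2.99, 2.99], [-0.89, 2.07], [0.3, 2.58], [-1.14, 4.28], [0, 2.63], [-3.12, 3.12]. Speed limits (rad/s): [2.57, 2.57, 3.01, 3.14, 3.14, 3.14].

### API

Orientations are given as a unit quaternion [w, x, y, z].
In Python, from bench import get_state, vision, manip gives the robot as it stands. The module is installed in compiled form; this text tells all that it offers.
- The arm moves only by the tool move_arm, never from a script. Its argument "steps" is a list of rows, each a list of 3 entries, a list of its own where there are three numbers: the closure, from 0 (fully open) to 1 (shut), then the shift along the tool's x, y, z in mm, then the turn about the tool's z in degrees. A call has 1 to 5 rows; each row is the pose to reach, as a shift and turn from the pose commanded when the call began, along the tool's axes at that moment; what a row does not reach only later rows make up. A row lasts 1/8 s, in which the tool goes at most 62.5 mm and 10.7 degrees, less where a joint would pass 70% of its speed; a pose out of reach is approached as far as the arm can. A call with a gripper value outside its range is refused whole. The fingers move at their own pace and stop on an object; the grip force is fixed at half the most. Time passes only in rows, so rows that repeat a pose let the fingers close. It gives the time, the measured TCP pose, the force, the opening and the grip force at its end, in the units of the state.
- get_state(): the state, without advancing time (a new reading comes with each control period).
- vision.capture(name): name is "scene" or "top"; returns a dict with "img" (400x640x3 uint8, red, green, blue), "z_map" (400x640 float32, m along the optical axis (not along the pixel's ray), 0 where there is no reading), "fx", "fy", "cx", "cy" (pixels), "R" (3x3) and "t" (3): a world point X has camera coordinates R X + t. Camera axes: x right, y down, z forward; pixel columns grow to the right and rows downward; lengths in m; the calibration is good to about 2 mm. A picture is of the moment at which its call begins.
- manip.job_done(): hands the job in; it is judged then, once.
The state is a dict: "time": time; "qpos": joint angles; "joint_velocities": joint speeds; "joint_efforts": joint torques, N m; "tool_pos": TCP position; "ee_rot": TCP orientation; "wrist_force": force on the tool from outside, world axes, zero at the start; "torque": the same for the moment, N m; "grip_width": finger opening in m; "finger_force": force on a finger pad.
Only numpy, scipy, OpenCV 4.12 (cv2) and the standard library are available. Lean on these libraries where they do the work, as an engineer would, in place of code of your own. Each camera call takes 0.05 s, during which the arm holds its last target. There are 200 camera calls.

### The job

The lifting screw in the cradle on the green pad has an unmarked thread. Mesh the comb leaves from the white rack against it one by one, through the clear guides, feeling gently along the thread and never pressing on it with 20 N or more, until you find the one that seats fully home, and leave that leaf standing in the thread near the middle of the screw. The leaves that do not fit must end up standing in the rack, and the glassware around must not be disturbed.

Things in the scene. Friction and masses are not known exactly. Their poses are not given: they have to be found in the camera images.
- cradle: Fixed cradle with a round green pad (210 mm) under it; base 152 (x) x 64 (y) x 10 mm. A steel screw lies clamped level in it along x: axis 30 mm, thread crests 45 mm above the bench, 30 mm diameter, thread 50 mm either side of the middle. Two spare screws lie at its -y side, centres 180 and 240 mm away, in a plain grey tray: not to be gauged. Origin: bench level below mid-screw; z up.
- thread (a point): Point on the cradle, midway along x, at crest height (45 mm up); its axes are the cradle's. Thread: pitch 8, 10 or 12 mm, unmarked, changes from time to time; crests round (radius 2, 4 wide), 5 deep. The screw is rigidly clamped but up to 6 mm off either way along x, so where the crests lie is unknown. Leaf fully home: plate edge on the crests, tooth tips 41, mid-point 81 mm above the bench.
- guide (a point): Point midway between the clear guide cheeks, 68 mm up. The cheeks, at x = -20 and +20 mm (each 10 long), leave a slot 10 mm wide (y) over the screw from 48 to 68 mm above the bench, flared to about 21 mm at 75. They hold a leaf upright, lengthways along the screw, either way round. A leaf of wrong pitch never sinks lower than about 3 mm above home; the right one out of step rides up to 4 mm above.
- rack: White plastic rack, fixed, base 90 (x) x 150 (y) x 6 mm, with three upright slots at y = -55, 0, +55 mm, inside 70 long (x) x 10 wide (y), floor 6 mm, rim 28 mm above the bench. A leaf stands in a slot on its tooth tips, lengthways along x, mid-point 46 mm above the bench. Origin: bench level, centre; z up.
- leaf_a_mid (a point): Comb leaf a: steel plate 60 long (x) x 6 thick (y) with an orange handle on top. Up from the tooth tips: teeth 0-4 mm, plate to 46, handle 44-80 (30 along x, 12 thick along y); 90 g. 7 teeth, pitch 8 mm, 3.2 wide, round tips of radius 1.6. Each leaf starts standing teeth down in some rack slot. This point: half-way up, 40 mm above the tooth tips, mid-length and mid-thickness; z up.
- leaf_b_mid (a point): Comb leaf b: same plate, handle and point as leaf a (mid-point 40 mm above the tooth tips, x along the plate, y through its thickness), but 5 teeth of pitch 10 mm, 5.2 wide, round tips of radius 2.6, 4 deep.
- leaf_c_mid (a point): Comb leaf c: same plate, handle and point as leaf a (mid-point 40 mm above the tooth tips, x along the plate, y through its thickness), but 5 teeth of pitch 12 mm, 7.2 wide, round tips of radius 3.6, 4 deep.
- tube_rack_mid (a point): White test-tube rack with ten glass tubes, 70 x 160 x 127 mm, loose; leave it alone. Point 50 mm above the bench at its middle.
- bottle_mid (a point): Amber reagent jar, 60 mm diameter, 80 tall, loose; leave it alone. Point half-way up.
- dish_mid (a point): Glass dish, 84 mm diameter, 14 tall, loose; leave it alone. Point half-way up.
Not all that is in view belongs to the job. What is shaped like the part that bears leaf_a_mid but turquoise or yellow is not meant.

How it is judged:
By the outcome, as a careful person would: the job done as asked, in the order asked, and still so for the second after the job is handed in, with the robot touching nothing.
It also fails if it takes over 72 s, if anything falls off the work surface, if the arm or the gripper's body presses on something with over 40 N, if the wrist force passes 120 N, or if a joint passes its speed limit or range.

## Working session

There is one attempt and no reset: what is moved stays moved. The work goes in short steps, Python scripts to look and compute and a tool call to move; the robot and the scene stay as the last step left them, time stands still between calls to the robot, and variables do not carry over. Pictures are saved under pics/ and viewed, at most 12 in all, crops included, and the job is handed in when it is done.

Besides the shell and the picture viewer there is one more tool, called as name(argument=value, ...) on one line, values as JSON. move_arm: Moves the arm, as the interface text tells. Its arguments: {"type":"object","properties":{"steps":{"type":"array","items":{"type":"array"}}},"required":["steps"]}

```bash
mkdir -p pics; cat > h.py <<'E'
import numpy as np, cv2, pickle
from bench import get_state, vision, manip
def cap(n,tag):
    c=vision.capture(n); pickle.dump(c,open(f'pics/{tag}.pkl','wb')); cv2.imwrite(f'pics/{tag}.png',c['img'][:,:,::-1]); return c
def load(tag): return pickle.load(open(f'pics/{tag}.pkl','rb'))
def px(c,u,v,z=None):
    "world point from pixel; by depth, or on plane of world height z"
    r=np.array([(u-c['cx'])/c['fx'],(v-c['cy'])/c['fy'],1.]); R=np.array(c['R']);t=np.array(c['t'])
    o=-R.T@t; d=R.T@r
    s=c['z_map'][int(round(v)),int(round(u))] if z is None else (z-o[2])/d[2]
    return o+s*d
def crop(c,u0,v0,u1,v1,s,tag):
    cv2.imwrite(f'pics/{tag}.png',cv2.resize(c['img'][v0:v1,u0:u1,::-1],None,fx=s,fy=s,interpolation=cv2.INTER_CUBIC))
E
python3 - <<'E'
from h import *
a=cap('top','top0');b=cap('scene','sc0')
for c in(a,b): print(-np.array(c['R']).T@c['t'],c['fx'],np.round(c['R'],3).tolist())
print(get_state())
E
```

```text
[0.46728048 0.06501314 1.03785616] 510.38193700934386 [[-0.002, -1.0, -0.004], [-0.993, 0.002, -0.119], [0.119, 0.004, -0.993]]
[ 0.9770746  -0.39055864  0.88163849] 481.517487534363 [[0.768, 0.64, 0.013], [0.519, -0.612, -0.597], [-0.374, 0.465, -0.802]]
{'time': 0.1, 'qpos': array([ 1.11666289e+00,  1.81467912e-01,  1.60789839e+00, -1.91069682e-05,
        1.35379087e+00, -2.06316717e-01]), 'joint_velocities': array([-0.00018014,  0.00055465, -0.00390657, -0.00025028,  0.00103177,
        0.00017961]), 'joint_efforts': array([ 6.03352910e-04, -4.45870042e+01, -3.52238202e+01, -2.16188846e-04,
        4.08568099e-03,  7.28906275e-05]), 'tool_pos': array([0.14080293, 0.55695008, 0.20607826]), 'ee_rot': array([-2.44827070e-04,  1.23589452e-01,  9.92333127e-01, -7.43014029e-04]), 'wrist_force': array([-1.18147265, -0.45853402, -0.20510293]), 'torque': array([ 0.01217737, -0.00653002, -0.07199633]), 'finger_force': 0.0, 'grip_width': 0.08569883846588874}
```

View pics/top0.png

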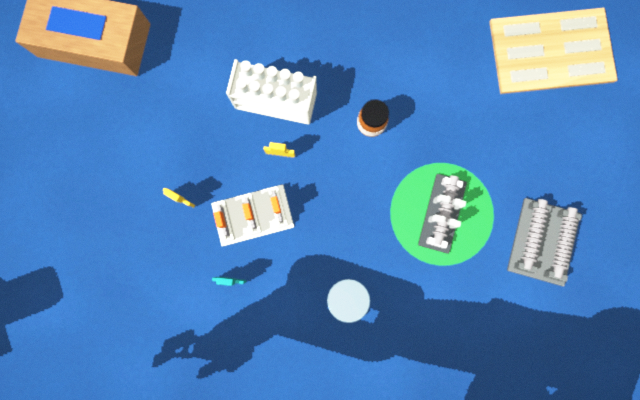

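View pics/sc0.png

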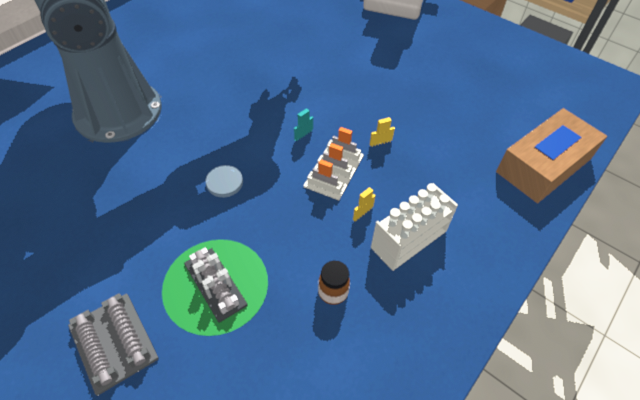

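The top view shows the rack with three orange leaves at about (252,215), the cradle at (442,213), and the decoys in yellow and turquoise. I'll enlarge the rack and the cradle.

```bash
python3 - <<'E'
from h import *
c=load('top0'); 
A=cv2.resize(c['img'][175:255,200:300],None,fx=7,fy=7,interpolation=cv2.INTER_CUBIC)[:, :,::-1]
cv2.imwrite('pics/rack.png',A)
crop(c,385,160,500,268,5,'crad')
E
```

```text
(no output)
```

View pics/rack.png

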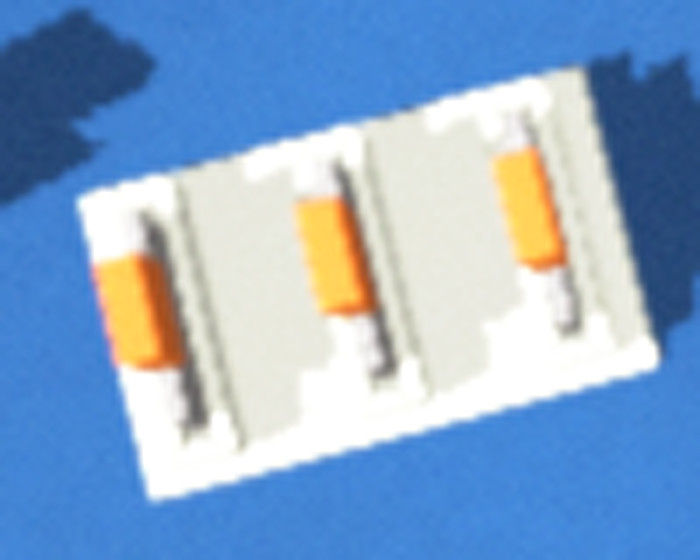

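View pics/crad.png

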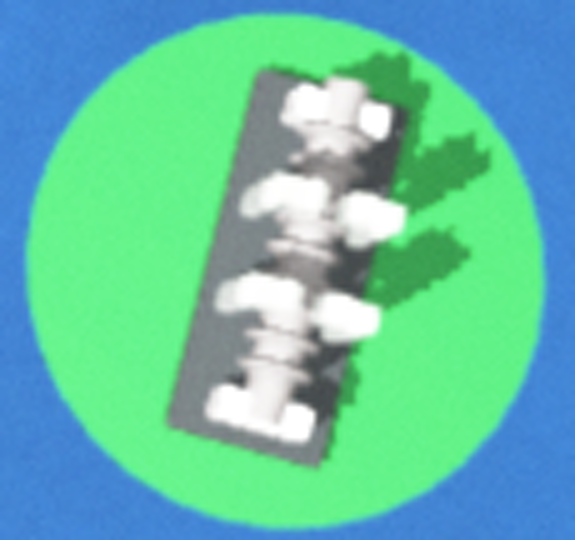

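The rack crop shows three leaves with base corners at crop pixels (80,200), (585,68), (658,362) and (152,498). The cradle crop shows base corners at (260,68), (410,105), (322,467) and (168,425).

```bash
python3 - <<'E'
from h import *
c=load('top0')
def quad(P,s,o,z):
    W=np.array([px(c,u/s+o[0]-.5+.5/s,v/s+o[1]-.5+.5/s,z)[:2] for u,v in P]); return W
for n,P,s,o,z in(('rack',[(80,200),(585,68),(658,362),(152,498)],7,(200,175),.006),('crad',[(260,68),(410,105),(322,467),(168,425)],5,(385,160),.010)):
    W=quad(P,s,o,z); print(n,W.mean(0).round(4),[round(np.linalg.norm(W[i]-W[(i+1)%4])*1e3,1) for i in range(4)])
    d=(W[0]-W[3])+(W[1]-W[2]); print(' yaw x',np.degrees(np.arctan2(d[1],d[0])).round(2))
    d=(W[0]-W[1])+(W[3]-W[2]); print(' yaw y-90',np.degrees(np.arctan2(d[1],d[0])).round(2)-90)
for tag in('top0','sc0'):
    c=load(tag)
    h=cv2.cvtColor(c['img'],cv2.COLOR_RGB2HSV); H,W=h.shape[:2]
    u,v=np.meshgrid(np.arange(W),np.arange(H)); Z=c['z_map']
    R=np.array(c['R']);X=(np.stack([(u-c['cx'])/c['fx']*Z,(v-c['cy'])/c['fy']*Z,Z],-1)-c['t'])@R
    m=((h[...,0]>5)&(h[...,0]<20)&(h[...,1]>140)&(h[...,2]>100)).astype(np.uint8)
    n,l,st,ce=cv2.connectedComponentsWithStats(m)
    for i in range(1,n):
        if 20<st[i,4]<400:
            p=X[l==i]; t=p[p[:,2]>.080]
            if len(t)>5: print(tag,ce[i].round(1),st[i,4],len(t),np.median(p[:,2]).round(4),'top',t.mean(0).round(4),((t.min(0)+t.max(0))/2).round(4), 'yaw',np.degrees(np.arctan2(*np.linalg.svd(t[:,:2]-t[:,:2].mean(0))[2][0][::-1])).round(1))
    g=(abs(h[...,0].astype(int)-65)<15)&(h[...,1]>100)&(h[...,2]>60)
    cn=max(cv2.findContours(g.astype(np.uint8),0,1)[0],key=cv2.contourArea); e=cv2.fitEllipse(cn)
    print(tag,'pad',e,px(c,*e[0],0.001))
    # glassy clamps / cradle points above 30mm
    q=X[(np.hypot(X[...,0]-.46,X[...,1]+.17)<.11)&(X[...,2]>.055)&(X[...,2]<.09)]
    print(tag,'cheek pts',len(q),q.mean(0) if len(q) else 0, q.max(0) if len(q) else 0)
E
```

```text
rack [0.5547 0.2046] [np.float64(151.6), np.float64(88.6), np.float64(150.6), np.float64(89.3)]
 yaw x 14.47
 yaw y-90 14.819999999999993
crad [ 0.5579 -0.1804] [np.float64(62.4), np.float64(151.8), np.float64(63.4), np.float64(150.5)]
 yaw x -15.64
 yaw y-90 -14.840000000000003
top0 [277.8 206.3] 32 17 0.0811 top [0.5664 0.1474 0.0852] [0.5676 0.1477 0.0843] yaw -172.8
top0 [249.8 212.2] 49 15 0.0727 top [0.5535 0.2003 0.0841] [0.5553 0.2005 0.0844] yaw -169.8
top0 [221.9 219.8] 66 22 0.0727 top [0.529  0.2277 0.2137] [0.5104 0.161  0.5591] yaw -111.0
top0 pad ((441.5668029785156, 213.72288513183594), (100.12713623046875, 103.07948303222656), 130.83485412597656) [ 0.55633854 -0.18026593  0.001     ]
top0 cheek pts 143 [ 0.53828183 -0.17272154  0.06843013] [ 0.54984666 -0.14874375  0.08010473]
sc0 [344.6 135.3] 164 64 0.0741 top [0.5491 0.2474 0.0967] [ 0.7526 -0.0619  0.4809] yaw -56.0
sc0 [335.3 151.2] 178 70 0.0743 top [0.5576 0.2042 0.0844] [0.5578 0.2055 0.085 ] yaw 14.7
sc0 [325.  167.7] 179 73 0.0757 top [0.5701 0.1518 0.0841] [0.57   0.1529 0.084 ] yaw 11.9
sc0 pad ((214.52780151367188, 287.2380676269531), (92.09870910644531, 107.29808807373047), 65.61833190917969) [ 0.56140342 -0.18404921  0.001     ]
sc0 cheek pts 182 [ 0.54060997 -0.17378967  0.06611171] [ 0.55127299 -0.14903279  0.07676127]
```

```bash
cat >> h.py <<'E'
def go(*targets):
    "each target x,y,z (mm), yaw of tool y (deg): shift in tool axes from the measured pose"
    s=get_state(); w,x,y,z=s['ee_rot']; p=s['tool_pos']*1e3
    R=cv2.Rodrigues(np.zeros(3))[0]
    from scipy.spatial.transform import Rotation as Ro
    M=Ro.from_quat([x,y,z,w]).as_matrix(); a=np.degrees(np.arctan2(M[1,1],M[0,1]))
    print('t',s['time'],'pos',p.round(1),'yawY',a.round(2),'tilt',M[:,2].round(4),'F',s['wrist_force'].round(2),'q6',s['qpos'][5].round(2),'w',s['grip_width'])
    for T in targets: print(T,'->',(M.T@(np.array(T[:3])-p)).round(1),'turn',round(-(T[3]-a),1))
E
python3 -c "
from h import *
go((569,151,160,104.6),(569,151,58,104.6))"
```

```text
t 0.1 pos [140.8 557.  206.1] yawY 75.8 tilt [-7.0e-04 -1.4e-03 -1.0e+00] F [-1.18 -0.46 -0.21] q6 -0.21 w 0.08569883846588874
(569, 151, 160, 104.6) -> [-514.7 -288.4   46.4] turn -28.8
(569, 151, 58, 104.6) -> [-514.7 -288.3  148.4] turn -28.8
```

move_arm(steps=[[0.3, [-50, -28, 0], -6], [0.65, [-100, -56, 0], -12], [0.65, [-150, -84, 0], -18], [0.65, [-200, -112, 0], -24], [0.65, [-250, -140, 0], -28.8]])

```text
time: 0.72
tool_pos: [0.3499, 0.3589, 0.2067]
ee_rot: [-0.0, -0.129, 0.992, -0.0]
wrist_force: [0.8, 0.7, -1.1]
grip_width: 0.0297
finger_force: 0.0
```

```bash
python3 -c "
from h import *
go((569,151,160,104.6),(569,151,58,104.6))"
```

```text
t 0.725 pos [349.9 358.9 206.7] yawY 104.79 tilt [-2.e-04 -1.e-04 -1.e+00] F [ 0.82  0.68 -1.1 ] q6 -1.27 w 0.029704077629635794
(569, 151, 160, 104.6) -> [-158.8 -256.9   46.6] turn 0.2
(569, 151, 58, 104.6) -> [-158.8 -256.9  148.6] turn 0.2
```

move_arm(steps=[[0.65, [-31, -50, 0], 0], [0.65, [-62, -100, 0], 0], [0.65, [-93, -150, 0], 0], [0.65, [-124, -200, 20], 0], [0.65, [-159, -257, 46], 0]])

```text
time: 1.35
tool_pos: [0.5629, 0.1563, 0.1639]
ee_rot: [0.0, -0.127, 0.992, 0.0]
wrist_force: [0.5, 1.4, 0.3]
grip_width: 0.0302
finger_force: 0.0
```

move_arm(steps=[[0.65, [0, 0, 0], 0], [0.65, [0, 0, 20], 0], [0.65, [0, 0, 40], 0], [0.65, [0, 0, 40], 0]])

```text
time: 1.85
tool_pos: [0.5594, 0.1584, 0.1227]
ee_rot: [-0.002, -0.127, 0.992, 0.0]
wrist_force: [0.7, -0.9, 0.4]
grip_width: 0.0301
finger_force: 0.0
```

```bash
python3 - <<'E'
from h import *
go((569,151,58,104.6))
c=cap('scene','s1'); crop(c,270,100,400,220,6,'s1c')
E
```

```text
t 1.85 pos [559.4 158.4 122.7] yawY 104.65 tilt [-4.e-03 -1.e-04 -1.e+00] F [ 0.66 -0.94  0.41] q6 -1.75 w 0.03014540777932466
(569, 151, 58, 104.6) -> [-7.7 -9.7 64.7] turn 0.0
```

View pics/s1c.png

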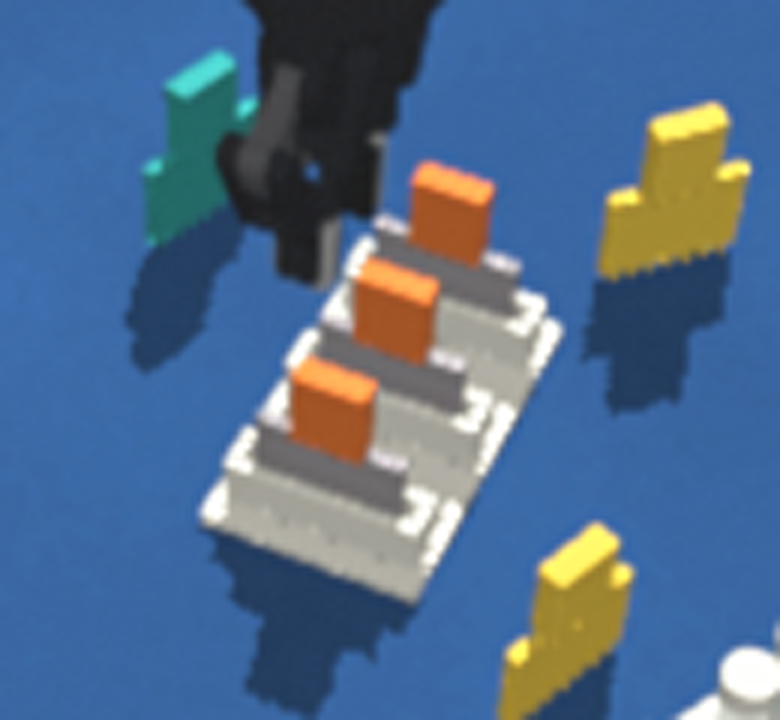

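The crop shows the three orange leaves in the rack, the nearest handle at crop (333,405), with the gripper above and short of it. I'll shift, descend and grip.

move_arm(steps=[[0.65, [-8, -10, 0], 0], [0.65, [-8, -10, 10], 0], [0.65, [-8, -10, 20], 0], [0.65, [-8, -10, 20], 0]])

```text
time: 2.4
tool_pos: [0.5705, 0.1501, 0.1027]
ee_rot: [-0.001, -0.127, 0.992, 0.0]
wrist_force: [-1.2, 0.0, -0.2]
grip_width: 0.03
finger_force: 0.0
```

```bash
python3 - <<'E'
from h import *
go((569,151,58,104.6))
c=cap('scene','s2')
for P in((569,151,86),(569,151,97)):
    q=np.array(c['R'])@(np.array(P)/1e3)+c['t']; print(P,q[0]/q[2]*c['fx']+c['cx'],q[1]/q[2]*c['fy']+c['cy'])
crop(c,290,110,370,190,8,'s2c')
E
```

```text
t 2.4 pos [570.5 150.1 102.7] yawY 104.6 tilt [-2.9e-03 -1.0e-04 -1.0e+00] F [-1.15  0.   -0.18] q6 -1.77 w 0.02995946880906314
(569, 151, 58, 104.6) -> [ 1.1  1.2 44.7] turn -0.0
(569, 151, 86) 324.8115988893754 163.51928210873683
(569, 151, 97) 324.96678921230915 160.19303950857577
```

View pics/s2c.png

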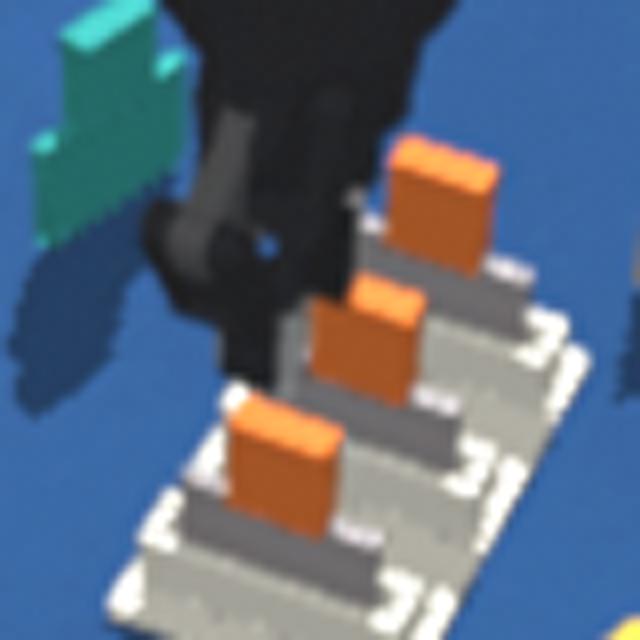

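Nearest handle top centre is at crop (285,425), full image (325.6,163.1). My estimate projects to (324.8,163.5), so they agree. Descending and gripping.

move_arm(steps=[[0.65, [1, 1, 15], 0], [0.65, [1, 1, 30], 0], [0.65, [1, 1, 45], 0], [0.65, [1, 1, 45], 0]])

```text
time: 2.95
tool_pos: [0.5689, 0.1507, 0.0571]
ee_rot: [-0.002, -0.127, 0.992, 0.0]
wrist_force: [0.2, -0.4, 0.2]
grip_width: 0.0298
finger_force: 0.0
```

move_arm(steps=[[0.8, [0, 0, 0], 0], [0.9, [0, 0, 0], 0], [1, [0, 0, 0], 0], [1, [0, 0, 0], 0], [1, [0, 0, 0], 0]])

```text
time: 3.58
tool_pos: [0.571, 0.1509, 0.0598]
ee_rot: [0.001, -0.127, 0.992, -0.0]
wrist_force: [0.3, 1.0, 2.5]
grip_width: 0.0082
finger_force: 59.0
```

```bash
python3 - <<'E'
from h import *
go((556,204.5,58,104.6))
c=cap('scene','s3'); crop(c,290,110,390,190,8,'s3c')
E
```

```text
t 3.575 pos [571.  150.9  59.8] yawY 104.6 tilt [ 1.e-03  1.e-04 -1.e+00] F [0.35 1.01 2.47] q6 -1.77 w 0.008221866252406491
(556, 204.5, 58, 104.6) -> [ 1.  55.7  1.8] turn 0.0
```

View pics/s3c.png

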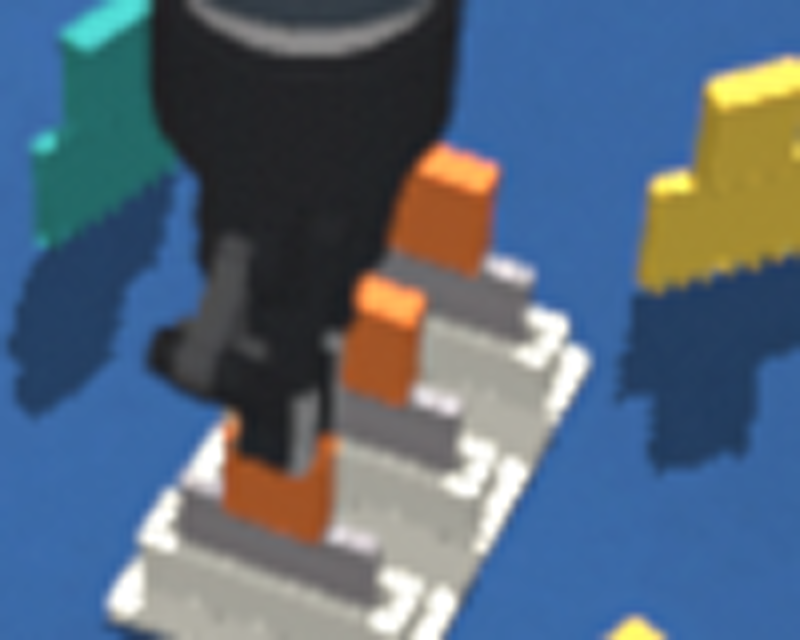

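The crop shows the fingers holding the nearest handle at about crop (280,450), with the neighbours untouched. Lifting straight up.

move_arm(steps=[[1, [0, 0, -10], 0], [1, [0, 0, -30], 0], [1, [0, 0, -60], 0], [1, [0, 0, -95], 0], [1, [0, 0, -95], 0]])

```text
time: 4.25
tool_pos: [0.5733, 0.1511, 0.1591]
ee_rot: [0.004, -0.127, 0.992, -0.0]
wrist_force: [0.5, -0.2, -1.0]
grip_width: 0.008
finger_force: 58.6
```

```bash
python3 - <<'E'
from h import *
go((559,-181.5,155,75))
c=cap('scene','s4')
E
```

```text
t 4.25 pos [573.3 151.1 159.1] yawY 104.61 tilt [ 8.1e-03  5.0e-04 -1.0e+00] F [ 0.52 -0.17 -0.99] q6 -1.77 w 0.00795200928170936
(559, -181.5, 155, 75) -> [  97.8 -318.2    3.8] turn 29.6
```

move_arm(steps=[[1, [16, -53, 0], 6], [1, [32, -106, 0], 12], [1, [48, -159, 0], 18], [1, [64, -212, 0], 24], [1, [80, -260, 0], 29.6]])

```text
time: 4.92
tool_pos: [0.5575, -0.1225, 0.1531]
ee_rot: [-0.001, 0.132, 0.991, 0.0]
wrist_force: [0.3, 0.2, -1.2]
grip_width: 0.008
finger_force: 58.7
```

```bash
python3 - <<'E'
from h import *
go((559,-181.5,155,75))
E
```

```text
t 4.925 pos [ 557.5 -122.5  153.1] yawY 74.79 tilt [-1.8e-03  8.0e-04 -1.0e+00] F [ 0.29  0.22 -1.23] q6 -1.73 w 0.008018599498123146
(559, -181.5, 155, 75) -> [-16.9 -56.5  -1.9] turn -0.2
```

move_arm(steps=[[1, [-9, -28, 0], 0], [1, [-17, -56.5, 0], 0], [1, [-17, -56.5, 0], 0], [1, [-17, -56.5, 0], 0]])

```text
time: 5.42
tool_pos: [0.5598, -0.179, 0.1533]
ee_rot: [-0.001, 0.131, 0.991, 0.001]
wrist_force: [0.5, -0.0, -1.9]
grip_width: 0.0082
finger_force: 58.7
```

```bash
python3 - <<'E'
from h import *
go((559,-181.5,155,75))
c=cap('scene','s5')
A=cv2.resize(c['img'][215:335,150:270,::-1],None,fx=5,fy=5,interpolation=cv2.INTER_CUBIC)
cv2.imwrite('pics/s5c.png',A)
for P in((559,-181.5,97),(559,-181.5,75)):
    q=np.array(c['R'])@(np.array(P)/1e3)+c['t']; print(P,(q[0]/q[2]*c['fx']+c['cx']-150)*5,(q[1]/q[2]*c['fy']+c['cy']-215)*5)
E
```

```text
t 5.425 pos [ 559.8 -179.   153.3] yawY 74.99 tilt [-0.0017  0.0014 -1.    ] F [ 0.45 -0.05 -1.93] q6 -1.82 w 0.008202376825015876
(559, -181.5, 155, 75) -> [ 0.1 -2.6 -1.7] turn -0.0
(559, -181.5, 97) 283.06484844998664 236.46209871224528
(559, -181.5, 75) 292.8640724713486 264.96583574863223
```

View pics/s5c.png

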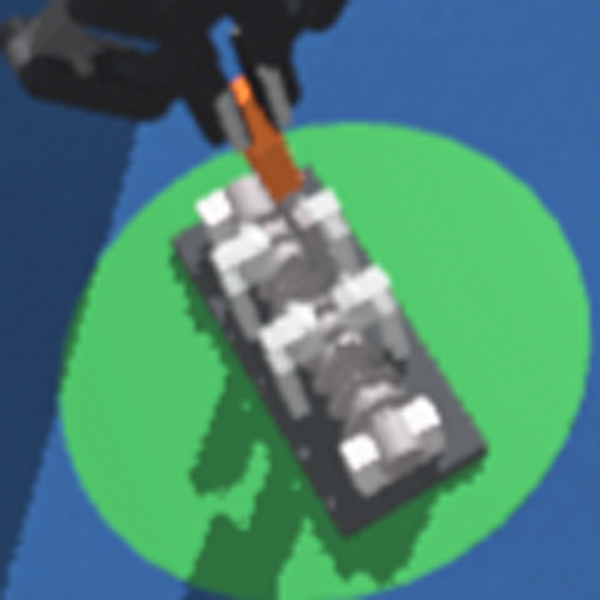

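The crop shows the cheek pairs' gap centres at about (281,224) and (325,310), so the slot middle is about (303,267). The leaf hangs over the slot line. Lowering into the flare with force checks.

move_arm(steps=[[1, [0, -2, 10], 0], [1, [0, -2, 20], 0], [1, [0, -2, 28], 0], [1, [0, -2, 28], 0]])

```text
time: 5.98
tool_pos: [0.5592, -0.1813, 0.125]
ee_rot: [-0.001, 0.13, 0.991, 0.0]
wrist_force: [0.1, -0.3, -1.3]
grip_width: 0.0081
finger_force: 58.7
```

move_arm(steps=[[1, [0, 0, 4], 0], [1, [0, 0, 8], 0], [1, [0, 0, 12], 0], [1, [0, 0, 12], 0]])

```text
time: 6.48
tool_pos: [0.5596, -0.1817, 0.1138]
ee_rot: [-0.0, 0.131, 0.991, 0.0]
wrist_force: [-0.2, -0.1, -1.3]
grip_width: 0.0081
finger_force: 58.7
```

```bash
python3 - <<'E'
from h import *
go((559.5,-181,98,75))
E
```

```text
t 6.475 pos [ 559.6 -181.7  113.8] yawY 75.0 tilt [-7.e-04  4.e-04 -1.e+00] F [-0.23 -0.05 -1.33] q6 -1.82 w 0.008117079039460018
(559.5, -181, 98, 75) -> [ 0.3  0.7 15.8] turn -0.0
```

move_arm(steps=[[1, [0, 0, 3], 0], [1, [0, 0, 6], 0], [1, [0, 0, 10], 0], [1, [0, 0, 12], 0], [1, [0, 0, 12], 0]])

```text
time: 7.1
tool_pos: [0.5598, -0.1818, 0.102]
ee_rot: [-0.0, 0.131, 0.991, 0.0]
wrist_force: [1.0, -1.0, -0.8]
grip_width: 0.0079
finger_force: 58.7
```

move_arm(steps=[[1, [0, 0, 0.5], 0], [1, [0, 0, 1], 0], [1, [0, 0, 1], 0]])

```text
time: 7.48
tool_pos: [0.5599, -0.1818, 0.1013]
ee_rot: [0.0, 0.13, 0.991, -0.0]
wrist_force: [0.6, -0.2, -1.4]
grip_width: 0.0085
finger_force: 58.8
```

move_arm(steps=[[1, [0, 0, 0.5], 0], [1, [0, 0, 1], 0], [1, [0, 0, 1], 0]])

```text
time: 7.85
tool_pos: [0.5599, -0.1818, 0.1002]
ee_rot: [-0.0, 0.131, 0.991, 0.0]
wrist_force: [0.0, 0.2, -1.0]
grip_width: 0.0084
finger_force: 58.8
```

move_arm(steps=[[1, [0, 0, 0.5], 0], [1, [0, 0, 1], 0], [1, [0, 0, 1], 0]])

```text
time: 8.22
tool_pos: [0.5599, -0.1818, 0.0992]
ee_rot: [-0.0, 0.131, 0.991, 0.0]
wrist_force: [0.1, -0.7, -0.9]
grip_width: 0.0081
finger_force: 58.8
```

move_arm(steps=[[1, [0, 0, 0.5], 0], [1, [0, 0, 0.5], 0]])

```text
time: 8.48
tool_pos: [0.56, -0.1819, 0.0988]
ee_rot: [0.0, 0.131, 0.991, -0.0]
wrist_force: [-0.4, -0.8, -0.9]
grip_width: 0.0082
finger_force: 58.8
```

move_arm(steps=[[1, [0, 0, 0.5], 0], [1, [0, 0, 0.5], 0]])

```text
time: 8.72
tool_pos: [0.5602, -0.182, 0.0986]
ee_rot: [0.0, 0.131, 0.991, -0.0]
wrist_force: [0.3, -0.9, -0.1]
grip_width: 0.0079
finger_force: 59.2
```

move_arm(steps=[[1, [0, 0, 0.5], 0], [1, [0, 0, 0.5], 0]])

```text
time: 8.98
tool_pos: [0.5604, -0.1821, 0.0983]
ee_rot: [0.001, 0.13, 0.991, -0.0]
wrist_force: [0.8, -0.8, 2.8]
grip_width: 0.008
finger_force: 59.8
```

move_arm(steps=[[1, [0, 0, 0.5], 0], [1, [0, 0, 0.5], 0]])

```text
time: 9.22
tool_pos: [0.5607, -0.1823, 0.0981]
ee_rot: [0.001, 0.131, 0.991, -0.0]
wrist_force: [0.6, -0.2, 5.7]
grip_width: 0.0082
finger_force: 60.2
```

Contact at TCP z≈98.4, about 6 N/mm. Now feel along the thread under a light preload.

move_arm(steps=[[1, [0.5, 0, -0.2], 0], [1, [1, 0, -0.2], 0], [1, [1.5, 0, -0.2], 0], [1, [1.5, 0, -0.2], 0]])

```text
time: 9.72
tool_pos: [0.5594, -0.182, 0.0984]
ee_rot: [0.001, 0.131, 0.991, -0.0]
wrist_force: [1.2, -0.7, 5.8]
grip_width: 0.0083
finger_force: 60.2
```

move_arm(steps=[[1, [0.5, 0, 0], 0], [1, [1, 0, 0], 0], [1, [1.5, 0, 0], 0], [1, [1.5, 0, 0], 0]])

```text
time: 10.22
tool_pos: [0.5582, -0.1817, 0.0986]
ee_rot: [0.001, 0.131, 0.991, -0.001]
wrist_force: [1.9, -0.2, 5.8]
grip_width: 0.0084
finger_force: 60.2
```

move_arm(steps=[[1, [0.5, 0, 0], 0], [1, [1, 0, 0], 0], [1, [1.5, 0, 0], 0], [1, [1.5, 0, 0], 0]])

```text
time: 10.72
tool_pos: [0.5571, -0.1815, 0.0988]
ee_rot: [0.002, 0.131, 0.991, -0.001]
wrist_force: [2.3, -0.4, 5.9]
grip_width: 0.008
finger_force: 60.1
```

move_arm(steps=[[1, [0.5, 0, 0], 0], [1, [1, 0, 0], 0], [1, [1.5, 0, 0], 0], [1, [1.5, 0, 0], 0]])

```text
time: 11.22
tool_pos: [0.556, -0.1812, 0.099]
ee_rot: [0.002, 0.131, 0.991, -0.001]
wrist_force: [3.2, -0.9, 7.1]
grip_width: 0.0079
finger_force: 60.0
```

move_arm(steps=[[1, [0.5, 0, 0], 0], [1, [1, 0, 0], 0], [1, [1.5, 0, 0], 0], [1, [1.5, 0, 0], 0]])

```text
time: 11.72
tool_pos: [0.5548, -0.1809, 0.0992]
ee_rot: [0.003, 0.131, 0.991, -0.001]
wrist_force: [2.6, -1.9, 5.4]
grip_width: 0.0082
finger_force: 59.8
```

move_arm(steps=[[1, [0.5, 0, 0], 0], [1, [1, 0, 0], 0], [1, [1.5, 0, 0], 0], [1, [1.5, 0, 0], 0]])

```text
time: 12.22
tool_pos: [0.5537, -0.1807, 0.0994]
ee_rot: [0.003, 0.131, 0.991, -0.001]
wrist_force: [2.5, -0.6, 6.9]
grip_width: 0.0081
finger_force: 59.6
```

```bash
python3 - <<'E'
from h import *
go((559.5,-181,98,75))
# leaf in rack / lifted view, to read its teeth
c=load('s4'); crop(c,300,80,380,180,6,'s4c')
E
```

```text
t 12.225 pos [ 553.7 -180.7   99.4] yawY 74.99 tilt [ 0.0056 -0.0026 -1.    ] F [ 2.49 -0.65  6.87] q6 -1.83 w 0.008067689658951842
(559.5, -181, 98, 75) -> [-5.7  1.2  1.4] turn -0.0
```

View pics/s4c.png

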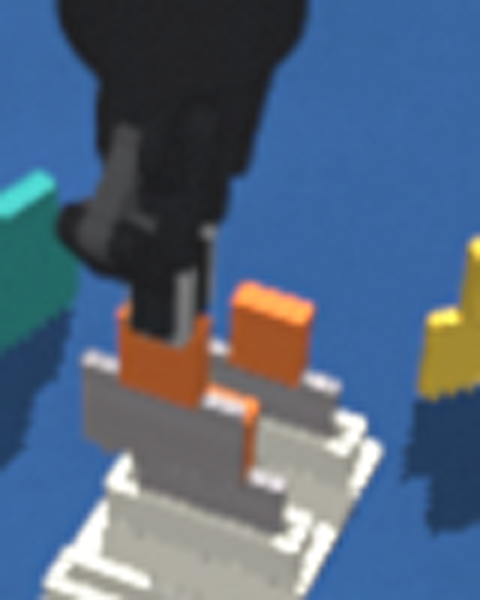

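The crop shows leaf one hanging clear of its slot, its teeth too small to resolve. I'll feel a further 5 mm.

move_arm(steps=[[1, [0.5, 0, 0], 0], [1, [1, 0, 0], 0], [1, [1.5, 0, 0], 0], [1, [1.5, 0, 0], 0]])

```text
time: 12.72
tool_pos: [0.5525, -0.1804, 0.0996]
ee_rot: [0.003, 0.131, 0.991, -0.001]
wrist_force: [3.6, -0.6, 6.9]
grip_width: 0.0084
finger_force: 59.3
```

move_arm(steps=[[1, [0.5, 0, 0], 0], [1, [1, 0, 0], 0], [1, [1.5, 0, 0], 0], [1, [1.5, 0, 0], 0]])

```text
time: 13.22
tool_pos: [0.5513, -0.1802, 0.0998]
ee_rot: [0.004, 0.131, 0.991, -0.001]
wrist_force: [4.4, -1.5, 7.6]
grip_width: 0.0078
finger_force: 59.0
```

move_arm(steps=[[1, [0.5, 0, 0], 0], [1, [1, 0, 0], 0], [1, [1.5, 0, 0], 0], [1, [1.5, 0, 0], 0]])

```text
time: 13.72
tool_pos: [0.5501, -0.18, 0.1001]
ee_rot: [0.004, 0.131, 0.991, -0.001]
wrist_force: [3.9, -1.1, 8.9]
grip_width: 0.008
finger_force: 58.9
```

move_arm(steps=[[1, [0.5, 0, 0], 0], [1, [1, 0, 0], 0], [1, [1.5, 0, 0], 0], [1, [1.5, 0, 0], 0]])

```text
time: 14.22
tool_pos: [0.5489, -0.1797, 0.1003]
ee_rot: [0.004, 0.131, 0.991, -0.001]
wrist_force: [4.4, -1.7, 9.1]
grip_width: 0.0082
finger_force: 58.9
```

```bash
python3 - <<'E'
from h import *
go((559.5,-181,98,75)); c=cap('scene','s6'); crop(c,150,190,270,330,4.2,'s6c')
E
```

```text
t 14.225 pos [ 548.9 -179.7  100.3] yawY 74.98 tilt [ 0.0079 -0.0038 -1.    ] F [ 4.36 -1.7   9.14] q6 -1.83 w 0.00823361653080934
(559.5, -181, 98, 75) -> [-10.6   1.5   2.4] turn -0.0
```

View pics/s6c.png

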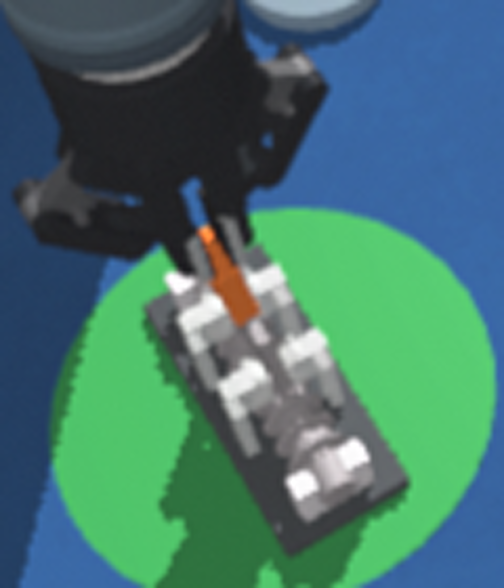

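The crop still shows the leaf between the cheeks, and whether it has slid or tilted in the grip isn't clear. The steady rise suggests it caught and pivoted. I'll lift clear and measure the leaf's tilt from depth.

move_arm(steps=[[1, [0, 0, -2], 0], [1, [0, 0, -8], 0], [1, [0, 0, -25], 0], [1, [0, 0, -50], 0], [1, [0, 0, -50], 0]])

```text
time: 14.9
tool_pos: [0.5466, -0.1786, 0.1498]
ee_rot: [0.002, 0.13, 0.991, -0.001]
wrist_force: [-0.3, 0.1, -1.0]
grip_width: 0.0078
finger_force: 62.4
```

```bash
cat >> h.py <<'E'
def cloud(c):
    H,W=c['z_map'].shape; u,v=np.meshgrid(np.arange(W),np.arange(H)); Z=c['z_map']
    X=(np.stack([(u-c['cx'])/c['fx']*Z,(v-c['cy'])/c['fy']*Z,Z],-1)-c['t'])@np.array(c['R']); X[Z==0]=9; return X
def orange(c):
    h=cv2.cvtColor(c['img'],cv2.COLOR_RGB2HSV); return (h[...,0]>4)&(h[...,0]<20)&(h[...,1]>140)&(h[...,2]>80)
def tilt(c,yaw=75):
    "profile of the held leaf, tool-centred: per height, the extremes along leaf x (a) and mean thickness pos (b), mm"
    s=get_state()['tool_pos']; X=(cloud(c)-s)*1e3; a=np.radians(yaw-90)
    A=X[...,0]*np.cos(a)+X[...,1]*np.sin(a); B=-X[...,0]*np.sin(a)+X[...,1]*np.cos(a)
    ok=(abs(A)<45)&(abs(B)<9)
    for z in range(24,-68,-4):
        m=ok&(abs(X[...,2]-z)<2); o=m&orange(c)
        if m.sum()>1: print(z,'all',m.sum(),A[m].min().round(1),A[m].max().round(1),'B',B[m].mean().round(1),'| orange',o.sum(),*( (A[o].min().round(1),A[o].max().round(1)) if o.sum() else ()))
E
python3 - <<'E'
from h import *
go((559.5,-181,148,75)); tilt(cap('scene','s7')); print(); tilt(load('s5')) if 0 else None
E
```

```text
t 14.9 pos [ 546.6 -178.6  149.8] yawY 75.01 tilt [ 0.0033 -0.002  -1.    ] F [-0.28  0.06 -0.99] q6 -1.83 w 0.0077579376717445084
(559.5, -181, 148, 75) -> [-13.1   1.    1.9] turn 0.0
24 all 24 -11.9 15.0 B 0.3 | orange 23 -11.9 14.8
20 all 13 8.0 15.3 B -2.1 | orange 12 8.0 15.3
16 all 6 12.7 14.2 B 1.2 | orange 5 12.7 14.2
12 all 9 8.9 14.7 B -0.8 | orange 8 8.9 14.7
8 all 12 1.7 15.3 B -0.0 | orange 10 10.6 15.3
4 all 11 3.9 15.7 B -0.4 | orange 10 3.9 15.7
0 all 9 -4.5 15.3 B 0.5 | orange 7 10.7 15.2
-4 all 13 4.7 30.6 B -0.1 | orange 3 13.4 14.8
-8 all 29 -4.5 29.2 B 0.6 | orange 0
-12 all 7 14.4 30.4 B 0.6 | orange 0
-16 all 6 16.6 30.7 B 0.0 | orange 0
-20 all 7 17.8 31.1 B 1.5 | orange 0
-24 all 3 8.8 31.5 B 0.4 | orange 0
-28 all 7 2.0 29.6 B 0.3 | orange 0
-32 all 7 20.1 30.5 B 1.4 | orange 0
-36 all 5 2.5 30.0 B 0.7 | orange 0
-40 all 10 -2.1 30.8 B 1.1 | orange 0
-44 all 5 -1.2 31.0 B 0.9 | orange 0
-48 all 6 -19.2 28.9 B 1.9 | orange 0
```

Depth shows the leaf upright in the grip (ends constant at +30/+15 mm), so it slid without pivoting. I'll switch to vertical probing at separate positions.

move_arm(steps=[[1, [-3, 0, 0], 0], [1, [-6, 0, 15], 0], [1, [-8, 0, 30], 0], [1, [-8, 0, 46], 0], [1, [-8, 0, 46], 0]])

```text
time: 15.58
tool_pos: [0.5522, -0.1795, 0.0993]
ee_rot: [-0.001, 0.131, 0.991, 0.001]
wrist_force: [1.0, -0.1, -0.5]
grip_width: 0.0075
finger_force: 62.6
```

move_arm(steps=[[1, [0, 0, 0], 0], [1, [0, 0, 0], 0]])

```text
time: 15.82
tool_pos: [0.5532, -0.1801, 0.1015]
ee_rot: [0.0, 0.13, 0.991, -0.0]
wrist_force: [-0.2, -0.3, -1.1]
grip_width: 0.0075
finger_force: 62.4
```

move_arm(steps=[[1, [0, 0, 1], 0], [1, [0, 0, 2], 0], [1, [0, 0, 3], 0], [1, [0, 0, 3], 0], [1, [0, 0, 3], 0]])

```text
time: 16.45
tool_pos: [0.5533, -0.1801, 0.0986]
ee_rot: [0.0, 0.131, 0.991, -0.0]
wrist_force: [0.4, -1.1, 1.1]
grip_width: 0.0076
finger_force: 62.8
```

move_arm(steps=[[1, [0, 0, 0.5], 0], [1, [0, 0, 1], 0], [1, [0, 0, 1], 0]])

```text
time: 16.82
tool_pos: [0.5537, -0.1804, 0.0984]
ee_rot: [0.001, 0.13, 0.991, -0.0]
wrist_force: [-2.6, 0.2, 5.7]
grip_width: 0.0076
finger_force: 64.0
```

move_arm(steps=[[1, [0, 0, -3], 0], [1, [-2, 0, -3], 0], [1, [-2, 0, -1], 0], [1, [-2, 0, 0], 0], [1, [-2, 0, 0], 0]])

```text
time: 17.45
tool_pos: [0.5555, -0.1808, 0.0981]
ee_rot: [0.0, 0.13, 0.991, -0.0]
wrist_force: [-1.0, 0.8, 5.8]
grip_width: 0.0078
finger_force: 63.8
```

move_arm(steps=[[1, [0, 0, -3], 0], [1, [-2, 0, -3], 0], [1, [-2, 0, -1], 0], [1, [-2, 0, 0], 0], [1, [-2, 0, 0], 0]])

```text
time: 18.08
tool_pos: [0.5578, -0.1815, 0.0982]
ee_rot: [0.001, 0.131, 0.991, -0.0]
wrist_force: [1.8, -1.2, 4.0]
grip_width: 0.008
finger_force: 63.7
```

move_arm(steps=[[1, [0, 0, -3], 0], [1, [-2, 0, -3], 0], [1, [-2, 0, -1], 0], [1, [-2, 0, 0], 0], [1, [-2, 0, 0], 0]])

```text
time: 18.7
tool_pos: [0.5597, -0.182, 0.0982]
ee_rot: [0.001, 0.131, 0.991, -0.0]
wrist_force: [1.2, -0.2, 4.2]
grip_width: 0.0078
finger_force: 63.7
```

move_arm(steps=[[1, [0, 0, -3], 0], [1, [-2.5, 0, -3], 0], [1, [-2.5, 0, -1], 0], [1, [-2.5, 0, 0], 0], [1, [-2.5, 0, 0], 0]])

```text
time: 19.32
tool_pos: [0.5621, -0.1827, 0.0983]
ee_rot: [0.001, 0.131, 0.991, -0.0]
wrist_force: [0.3, -0.7, 3.9]
grip_width: 0.008
finger_force: 63.8
```

move_arm(steps=[[1, [0, 0, -3], 0], [1, [-2.5, 0, -3], 0], [1, [-2.5, 0, -1], 0], [1, [-2.5, 0, 0], 0], [1, [-2.5, 0, 0], 0]])

```text
time: 19.95
tool_pos: [0.5644, -0.1833, 0.0983]
ee_rot: [0.001, 0.13, 0.991, -0.0]
wrist_force: [-1.2, -0.7, 4.6]
grip_width: 0.0075
finger_force: 64.0
```

Flat at every phase over 11 mm: wrong pitch. Returning it to its slot.

move_arm(steps=[[1, [0, 0, -10], 0], [1, [0, 0, -30], 0], [1, [0, 0, -58], 0], [1, [0, 30, -58], -8], [1, [0, 80, -58], -16]])

```text
time: 20.58
tool_pos: [0.5853, -0.1064, 0.1576]
ee_rot: [0.001, -0.01, 1.0, -0.001]
wrist_force: [0.4, 0.6, -1.2]
grip_width: 0.0084
finger_force: 62.4
```

```bash
python3 - <<'E'
from h import *
go((570,151,155,104.6))
E
```

```text
t 20.575 pos [ 585.3 -106.4  157.6] yawY 91.1 tilt [ 0.0025 -0.0012 -1.    ] F [ 0.43  0.65 -1.17] q6 -1.97 w 0.008447249043238556
(570, 151, 155, 104.6) -> [ 10.4 257.6   2.2] turn -13.5
```

move_arm(steps=[[1, [2, 60, 0], -7], [1, [4, 120, 0], -13.5], [1, [6, 180, 0], -13.5], [1, [8, 235, 0], -13.5], [1, [10, 257, 0], -13.5]])

```text
time: 21.2
tool_pos: [0.5697, 0.1545, 0.1569]
ee_rot: [0.001, -0.128, 0.992, 0.0]
wrist_force: [0.5, 0.2, -0.6]
grip_width: 0.0082
finger_force: 62.4
```

move_arm(steps=[[1, [0, 0, 0], 0], [1, [0, 0, 20], 0], [1, [0, 0, 50], 0], [1, [0, 0, 50], 0], [1, [0, 0, 50], 0]])

```text
time: 21.82
tool_pos: [0.5709, 0.1504, 0.1068]
ee_rot: [0.001, -0.126, 0.992, -0.0]
wrist_force: [-0.7, -0.3, -0.7]
grip_width: 0.0078
finger_force: 62.4
```

```bash
python3 - <<'E'
from h import *
go((570,151,90,104.6),(570,151,60,104.6))
E
```

```text
t 21.825 pos [570.9 150.4 106.8] yawY 104.45 tilt [ 1.4e-03 -1.0e-04 -1.0e+00] F [-0.75 -0.25 -0.75] q6 -1.77 w 0.007830748734478322
(570, 151, 90, 104.6) -> [ 0.8  0.8 16.8] turn -0.2
(570, 151, 60, 104.6) -> [ 0.8  0.8 46.8] turn -0.2
```

move_arm(steps=[[1, [0.8, 0.7, 10], 0], [1, [0.8, 0.7, 20], 0], [1, [0.8, 0.7, 27], 0], [1, [0.8, 0.7, 30], 0], [1, [0.8, 0.7, 33], 0]])

```text
time: 22.45
tool_pos: [0.5691, 0.1517, 0.0723]
ee_rot: [-0.0, -0.126, 0.992, -0.0]
wrist_force: [-0.3, 0.6, -0.2]
grip_width: 0.0075
finger_force: 62.5
```

move_arm(steps=[[1, [0, 0, 5], 0], [1, [0, 0, 10], 0], [1, [0, 0, 12], 0], [1, [0, 0, 12], 0]])

```text
time: 22.95
tool_pos: [0.569, 0.1517, 0.0603]
ee_rot: [-0.0, -0.126, 0.992, 0.0]
wrist_force: [0.6, 0.3, -1.5]
grip_width: 0.0078
finger_force: 62.4
```

move_arm(steps=[[0.8, [0, 0, 0.5], 0], [0.65, [0, 0, 0.5], 0], [0.65, [0, 0, 0], 0], [0.65, [0, 0, -20], 0], [0.65, [0, 0, -50], 0]])

```text
time: 23.58
tool_pos: [0.5686, 0.1516, 0.1114]
ee_rot: [-0.001, -0.126, 0.992, 0.0]
wrist_force: [-0.6, 0.1, 0.9]
grip_width: 0.03
finger_force: 0.0
```

move_arm(steps=[[0.65, [0, 0, 0], 0], [0.65, [0, 55, 0], 0], [0.65, [0, 55, 0], 0]])

```text
time: 23.95
tool_pos: [0.5539, 0.2075, 0.1104]
ee_rot: [-0.0, -0.128, 0.992, 0.0]
wrist_force: [-0.3, -0.7, -0.5]
grip_width: 0.0299
finger_force: 0.0
```

```bash
python3 - <<'E'
from h import *
go((555.5,204.5,58,104.6))
c=cap('scene','s8'); X=cloud(c); m=orange(c)&(X[...,2]>.03)&(X[...,2]<.09)
n,l,st,ce=cv2.connectedComponentsWithStats(m.astype(np.uint8))
for i in range(1,n):
    if st[i,4]>30: p=X[l==i]; t=p[p[:,2]>.081]; print(ce[i].round(),st[i,4],p[:,2].max().round(4),(t.mean(0)*1e3).round(1) if len(t) else '')
E
```

```text
t 23.95 pos [553.9 207.5 110.4] yawY 104.7 tilt [-7.e-04  7.e-04 -1.e+00] F [-0.34 -0.72 -0.54] q6 -1.67 w 0.0298522084043008
(555.5, 204.5, 58, 104.6) -> [-0.8 -3.4 52.4] turn 0.1
[345. 135.] 161 0.0875 [543.3 258.2  84.5]
[335. 151.] 176 0.0877 [557.8 205.2  84.5]
[323. 171.] 147 0.0876 [570.8 140.4  83.8]
[333. 289.] 199 0.0689
```

The first leaf's handle top now reads y=140 rather than 152, so it leans in its slot. I'll regrasp it and set it down upright, touching the floor before release.

move_arm(steps=[[0.45, [0, -55, 0], 0], [0.45, [0, -58, 0], 0], [0.45, [0, -58, 20], 0], [0.45, [0, -58, 45], 0], [0.45, [0, -58, 50.5], 0]])

```text
time: 24.62
tool_pos: [0.5682, 0.1483, 0.058]
ee_rot: [-0.002, -0.126, 0.992, 0.0]
wrist_force: [-0.3, 0.9, 0.1]
grip_width: 0.047
finger_force: 0.0
```

move_arm(steps=[[0.7, [0, 0, 0], 0], [0.85, [0, 1.5, 0], 0], [1, [0, 3, 0], 0], [1, [0, 3, 0], 0], [1, [0, 3, 0], 0]])

```text
time: 25.25
tool_pos: [0.5703, 0.1519, 0.0615]
ee_rot: [0.001, -0.126, 0.992, -0.0]
wrist_force: [-0.7, -0.7, 6.2]
grip_width: 0.0002
finger_force: 3.1
```

```bash
python3 - <<'E'
from h import *
go((569.5,151.2,59,104.6))
tilt(cap('scene','s9'),104.6)
E
```

```text
t 25.25 pos [570.3 151.9  61.5] yawY 104.52 tilt [ 2.8e-03  2.0e-04 -1.0e+00] F [-0.68 -0.74  6.17] q6 -1.76 w 0.00019710180877671548
(569.5, 151.2, 59, 104.6) -> [ 0.9 -0.5  2.5] turn -0.1
24 all 15 -14.9 12.0 B -5.8 | orange 14 -14.9 12.0
20 all 17 -17.6 12.4 B -6.1 | orange 14 -17.1 12.4
16 all 7 -13.9 12.4 B -7.3 | orange 7 -13.9 12.4
12 all 8 -16.4 12.3 B -7.5 | orange 7 -11.2 12.3
8 all 11 -16.5 12.4 B -7.7 | orange 9 -13.6 12.4
4 all 12 -16.2 11.6 B -6.6 | orange 9 -13.7 10.2
0 all 13 -16.3 13.0 B -6.8 | orange 10 -13.5 11.6
-4 all 15 -16.5 13.0 B -7.1 | orange 13 -16.5 11.7
-8 all 18 -31.5 27.0 B -4.9 | orange 8 -11.0 10.3
-12 all 37 -31.2 28.0 B -2.9 | orange 2 6.7 7.5
-16 all 19 -30.5 27.9 B -3.5 | orange 0
-20 all 20 -30.6 23.9 B -3.2 | orange 0
-24 all 31 -30.4 27.8 B -2.9 | orange 0
-28 all 18 -31.0 26.4 B -2.4 | orange 0
-32 all 53 -37.2 39.8 B -3.2 | orange 0
-36 all 93 -39.7 40.2 B -2.6 | orange 0
-40 all 37 -38.4 40.4 B -5.6 | orange 0
-44 all 30 -38.6 39.9 B -5.0 | orange 0
-48 all 29 -37.7 39.7 B -7.3 | orange 0
-52 all 19 -37.7 42.3 B -6.8 | orange 0
-56 all 42 -43.3 44.4 B -5.5 | orange 0
-60 all 9 -43.5 44.3 B -2.2 | orange 0
```

move_arm(steps=[[0.95, [0, 0, -10], 0], [0.95, [0, 0, -35], 0], [0.8, [0, 10, -60], 0], [0.65, [0, 40, -70], 0], [0.65, [0, 75, -70], 0]])

```text
time: 25.92
tool_pos: [0.5511, 0.2249, 0.1319]
ee_rot: [0.001, -0.126, 0.992, 0.0]
wrist_force: [1.0, 0.6, 0.2]
grip_width: 0.0304
finger_force: 0.0
```

```bash
python3 - <<'E'
from h import *
go((569.5,151.2,59,104.6))
c=cap('scene','s10'); X=cloud(c)*1e3; a=np.radians(14.6)
A=(X[...,0]-556)*np.cos(a)+(X[...,1]-204.5)*np.sin(a); B=-(X[...,0]-556)*np.sin(a)+(X[...,1]-204.5)*np.cos(a)
for off in(-55,0,55):
  print(off)
  for z in range(88,28,-5):
    m=(abs(B-off)<24)&(abs(A)<45)&(abs(X[...,2]-z)<2.5); o=m&orange(c)
    if m.sum(): print(' ',z,m.sum(),'A',A[m].min().round(1),A[m].max().round(1),'B',np.percentile(B[m],[5,50,95]).round(1),'orange',o.sum(),np.percentile(B[o],[5,50,95]).round(1) if o.sum() else '')
cv2.imwrite('pics/s10c.png',cv2.resize(c['img'][100:200,280:380,::-1],None,fx=6,fy=6,interpolation=cv2.INTER_CUBIC))
E
```

```text
t 25.925 pos [551.1 224.9 131.9] yawY 104.44 tilt [ 2.8e-03  5.0e-04 -1.0e+00] F [0.95 0.63 0.24] q6 -1.63 w 0.030359176903160853
(569.5, 151.2, 59, 104.6) -> [  0.8 -75.9  72.9] turn -0.2
-55
  88 13 A -15.2 11.9 B [-68.4 -64.3 -60.5] orange 13 [-68.4 -64.3 -60.5]
  83 55 A -15.8 13.1 B [-71.7 -66.3 -59.8] orange 54 [-71.7 -66.5 -59.7]
  78 20 A -15.9 13.0 B [-71.8 -69.4 -63. ] orange 18 [-71.8 -69.4 -65.2]
  73 14 A -15.4 12.9 B [-70.3 -68.9 -65.6] orange 12 [-70.4 -68.9 -65.2]
  68 17 A -15.1 13.1 B [-68.9 -67.8 -64.8] orange 15 [-68.8 -67.8 -66.6]
  63 15 A -16.3 12.9 B [-68.1 -66.6 -63.7] orange 13 [-68.1 -66.8 -65.3]
  58 18 A -16.0 12.6 B [-68.  -66.3 -58.1] orange 14 [-68.1 -66.3 -65.1]
  53 30 A -30.3 23.8 B [-66.6 -64.3 -57.5] orange 10 [-66.7 -65.4 -64.3]
  48 29 A -32.1 27.8 B [-63.9 -60.2 -56.6] orange 0 
  43 24 A -30.7 27.9 B [-62.2 -61.2 -60. ] orange 0 
  38 21 A -31.2 27.7 B [-61.  -60.  -58.9] orange 0 
  33 29 A -31.6 27.6 B [-60.7 -58.9 -57.3] orange 0 
0
  88 19 A -11.8 15.1 B [-7.  -1.4  3. ] orange 19 [-7.  -1.4  3. ]
  83 53 A -14.1 15.8 B [-5.9 -0.6  7.2] or
[... 696 characters left out ...]
  83 47 A -14.3 15.0 B [49.5 56.3 61.9] orange 45 [49.5 56.2 61.8]
  78 21 A -13.7 14.9 B [48.8 51.7 56.4] orange 19 [48.8 51.7 54.1]
  73 21 A -13.0 14.8 B [49.5 52.1 55.2] orange 20 [49.4 52.1 53.2]
  68 17 A -10.1 14.9 B [49.8 51.3 56.3] orange 16 [49.7 51.3 53.2]
  63 19 A -14.8 15.1 B [50.4 52.3 59.1] orange 16 [49.9 52.1 54.2]
  58 23 A -14.9 15.3 B [49.7 52.1 54.3] orange 19 [49.6 51.8 53.3]
  53 36 A -28.7 29.7 B [50.3 52.4 59.1] orange 15 [50.  51.8 53. ]
  48 31 A -28.5 29.8 B [51.9 54.4 57.5] orange 0 
  43 38 A -25.9 30.7 B [52.4 53.8 55.4] orange 0 
  38 29 A -28.6 30.3 B [51.5 54.  56.9] orange 1 [49.8 49.8 49.8]
  33 35 A -30.0 29.8 B [52.5 54.7 56.7] orange 4 [53.7 54.2 54.6]
```

View pics/s10c.png

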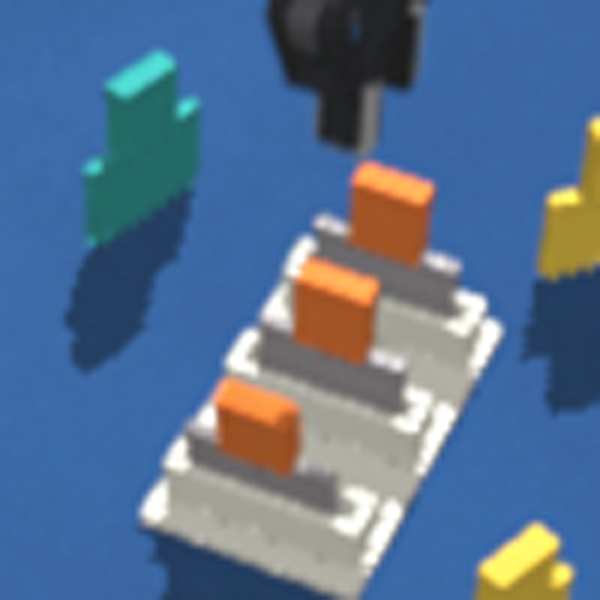

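The crop shows all three leaves in the rack. The first, handle top at crop (258,400), leans about 12° within its slot. I'll go on to the middle leaf now and straighten the first later.

move_arm(steps=[[0.65, [0, -20.5, 0], 0], [0.65, [0, -20.5, 15], 0], [0.65, [0, -20.5, 25], 0], [0.65, [0, -20.5, 25], 0], [0.65, [0, -20.5, 25], 0]])

```text
time: 26.6
tool_pos: [0.5554, 0.2044, 0.1048]
ee_rot: [-0.0, -0.126, 0.992, 0.0]
wrist_force: [0.1, 0.1, 0.5]
grip_width: 0.0297
finger_force: 0.0
```

```bash
python3 - <<'E'
from h import *
go((556.5,205,59,104.6))
E
```

```text
t 26.6 pos [555.4 204.4 104.8] yawY 104.49 tilt [-3.e-04  0.e+00 -1.e+00] F [0.15 0.11 0.5 ] q6 -1.67 w 0.029720376749192094
(556.5, 205, 59, 104.6) -> [-1.2  0.3 45.8] turn -0.1
```

move_arm(steps=[[0.65, [-1, 0.3, 20], 0], [0.65, [-1, 0.3, 40], 0], [0.65, [-1, 0.3, 46], 0], [0.8, [-1, 0.3, 46], 0], [1, [-1, 0.3, 46], 0]])

```text
time: 27.22
tool_pos: [0.5567, 0.205, 0.0593]
ee_rot: [0.0, -0.126, 0.992, 0.0]
wrist_force: [-0.1, -0.3, -0.6]
grip_width: 0.0086
finger_force: 58.6
```

move_arm(steps=[[1, [0, 0, 0], 0], [1, [0, 0, 0], 0]])

```text
time: 27.48
tool_pos: [0.5566, 0.205, 0.0594]
ee_rot: [0.0, -0.126, 0.992, 0.0]
wrist_force: [0.4, -0.6, -1.2]
grip_width: 0.009
finger_force: 58.6
```

move_arm(steps=[[1, [0, 0, -10], 0], [1, [0, 0, -40], 0], [1, [0, 0, -80], 0], [1, [0, -20, -96], 8], [1, [0, -70, -96], 16]])

```text
time: 28.1
tool_pos: [0.5753, 0.1383, 0.1583]
ee_rot: [0.003, 0.014, 1.0, 0.0]
wrist_force: [-0.1, -0.8, -2.3]
grip_width: 0.0088
finger_force: 58.7
```

```bash
python3 - <<'E'
from h import *
go((559.5,-181.5,153,75))
E
```

```text
t 28.1 pos [575.3 138.3 158.3] yawY 88.44 tilt [ 5.3e-03  7.0e-04 -1.0e+00] F [-0.15 -0.77 -2.31] q6 -1.51 w 0.008765111869197283
(559.5, -181.5, 153, 75) -> [   7.1 -320.1    5. ] turn 13.4
```

move_arm(steps=[[1, [1, -60, 0], 7], [1, [2, -120, 0], 13.4], [1, [4, -180, 0], 13.4], [1, [5, -240, 0], 13.4], [1, [6, -295, 0], 13.4]])

```text
time: 28.72
tool_pos: [0.56, -0.1598, 0.1561]
ee_rot: [0.001, 0.13, 0.992, -0.0]
wrist_force: [0.8, 0.6, -0.7]
grip_width: 0.0084
finger_force: 58.7
```

```bash
python3 - <<'E'
from h import *
go((559.5,-181.5,153,75))
E
```

```text
t 28.725 pos [ 560.  -159.8  156.1] yawY 75.08 tilt [ 1.4e-03 -7.0e-04 -1.0e+00] F [ 0.78  0.56 -0.68] q6 -1.79 w 0.008396742903828016
(559.5, -181.5, 153, 75) -> [ -5.  -21.1   3.1] turn 0.1
```

move_arm(steps=[[1, [-5, -19, 0], 0], [1, [-5, -19, 10], 0], [1, [-5, -19, 18], 0], [1, [-5, -19, 20], 0], [1, [-5, -19, 20], 0]])

```text
time: 29.35
tool_pos: [0.5601, -0.1759, 0.1346]
ee_rot: [-0.0, 0.129, 0.992, 0.0]
wrist_force: [-0.1, 1.7, -1.3]
grip_width: 0.0089
finger_force: 58.8
```

```bash
python3 - <<'E'
from h import *
go((559.8,-181.8,102,75))
E
```

```text
t 29.35 pos [ 560.1 -175.9  134.6] yawY 75.2 tilt [-6.e-04  4.e-04 -1.e+00] F [-0.14  1.68 -1.25] q6 -1.82 w 0.008933068668034241
(559.8, -181.8, 102, 75) -> [-1.3 -5.8 32.6] turn 0.2
```

move_arm(steps=[[1, [-1, -5.7, 0], 0.2], [1, [-1, -5.7, 8], 0.2], [1, [-1, -5.7, 18], 0.2], [1, [-1, -5.7, 28], 0.2], [1, [-1, -5.7, 32], 0.2]])

```text
time: 29.98
tool_pos: [0.5588, -0.1825, 0.1015]
ee_rot: [-0.001, 0.131, 0.991, 0.0]
wrist_force: [1.0, 1.1, -1.3]
grip_width: 0.0089
finger_force: 58.8
```

move_arm(steps=[[1, [0, 0, 0], 0], [1, [0, 0, 2], 0], [1, [0, 0, 4], 0], [1, [0, 0, 5], 0], [1, [0, 0, 5], 0]])

```text
time: 30.6
tool_pos: [0.5596, -0.1829, 0.098]
ee_rot: [0.0, 0.131, 0.991, -0.0]
wrist_force: [0.4, 0.4, -1.1]
grip_width: 0.0089
finger_force: 58.8
```

move_arm(steps=[[1, [0, 0, 0.5], 0], [1, [0, 0, 1], 0], [1, [0, 0, 1], 0]])

```text
time: 30.98
tool_pos: [0.5599, -0.1831, 0.0975]
ee_rot: [0.0, 0.131, 0.991, -0.0]
wrist_force: [-0.8, 0.1, 4.0]
grip_width: 0.0089
finger_force: 59.4
```

move_arm(steps=[[1, [0, 0, 0.5], 0], [1, [0, 0, 1], 0], [1, [0, 0, 1], 0]])

```text
time: 31.35
tool_pos: [0.5602, -0.1834, 0.0973]
ee_rot: [0.001, 0.131, 0.991, -0.0]
wrist_force: [-1.9, 2.0, 9.1]
grip_width: 0.0087
finger_force: 60.1
```

move_arm(steps=[[1, [0, 0, -3], 0], [1, [-2, 0.3, -3], 0], [1, [-2, 0.3, -1.5], 0], [1, [-2, 0.3, -0.5], 0], [1, [-2, 0.3, -0.5], 0]])

```text
time: 31.98
tool_pos: [0.5619, -0.1834, 0.0969]
ee_rot: [0.0, 0.131, 0.991, -0.0]
wrist_force: [-0.0, 0.5, 4.8]
grip_width: 0.0089
finger_force: 59.5
```

move_arm(steps=[[1, [0, 0, -3], 0], [1, [-2, 0, -3], 0], [1, [-2, 0, -1], 0], [1, [-2, 0, 0], 0], [1, [-2, 0, 0], 0]])

```text
time: 32.6
tool_pos: [0.5641, -0.1841, 0.0973]
ee_rot: [0.001, 0.131, 0.991, -0.0]
wrist_force: [-0.3, 0.0, 4.4]
grip_width: 0.0086
finger_force: 59.6
```

move_arm(steps=[[1, [0, 0, -3], 0], [1, [-2, 0, -3], 0], [1, [-2, 0, -1], 0], [1, [-2, 0, 0], 0], [1, [-2, 0, 0], 0]])

```text
time: 33.22
tool_pos: [0.5658, -0.1845, 0.0969]
ee_rot: [0.0, 0.131, 0.991, -0.0]
wrist_force: [0.1, 1.1, 3.7]
grip_width: 0.0089
finger_force: 59.5
```

Flat again at about 3 mm above home over all phases: wrong pitch. Returning to the middle slot.

move_arm(steps=[[1, [0, 0, -10], 0], [1, [0, 0, -35], 0], [1, [0, 0, -60], 0], [1, [0, 40, -60], -8], [1, [0, 95, -60], -16]])

```text
time: 33.85
tool_pos: [0.5904, -0.0928, 0.1572]
ee_rot: [0.0, -0.009, 1.0, -0.0]
wrist_force: [0.7, 0.4, -0.9]
grip_width: 0.0089
finger_force: 58.8
```

```bash
python3 - <<'E'
from h import *
go((556.6,205,150,104.5))
E
```

```text
t 33.85 pos [590.4 -92.8 157.2] yawY 91.0 tilt [ 8.e-04 -7.e-04 -1.e+00] F [ 0.66  0.41 -0.95] q6 -1.94 w 0.008869022343545845
(556.6, 205, 150, 104.5) -> [ 28.6 298.4   7. ] turn -13.5
```

move_arm(steps=[[1, [6, 60, 0], -7], [1, [12, 120, 0], -13.5], [1, [18, 180, 0], -13.5], [1, [23, 240, 0], -13.5], [1, [28.5, 298, 0], -13.5]])

```text
time: 34.48
tool_pos: [0.5564, 0.2069, 0.1568]
ee_rot: [0.0, -0.125, 0.992, -0.0]
wrist_force: [0.2, 0.1, -1.0]
grip_width: 0.0089
finger_force: 58.8
```

move_arm(steps=[[1, [0, 0, 0], 0], [1, [0, 0, 20], 0], [1, [0, 0, 45], 0], [1, [0, 0, 45], 0]])

```text
time: 34.98
tool_pos: [0.5552, 0.2037, 0.1094]
ee_rot: [-0.003, -0.125, 0.992, -0.0]
wrist_force: [-1.0, -0.8, -0.8]
grip_width: 0.0089
finger_force: 58.9
```

```bash
python3 - <<'E'
from h import *
go((556.6,205,59.4,104.5))
E
```

```text
t 34.975 pos [555.2 203.7 109.4] yawY 104.36 tilt [-0.0049 -0.0011 -1.    ] F [-0.97 -0.85 -0.75] q6 -1.67 w 0.008858759996159645
(556.6, 205, 59.4, 104.5) -> [-1.9  0.9 49.9] turn -0.1
```

move_arm(steps=[[1, [-1.5, 1, 12], 0], [1, [-1.5, 1, 22], 0], [1, [-1.5, 1, 30], 0], [1, [-1.5, 1, 38], 0], [1, [-1.5, 1, 44], 0]])

```text
time: 35.6
tool_pos: [0.558, 0.2063, 0.0669]
ee_rot: [-0.0, -0.125, 0.992, -0.0]
wrist_force: [-0.6, -0.2, -0.2]
grip_width: 0.0089
finger_force: 58.9
```

move_arm(steps=[[1, [0, 0, 2], 0], [1, [0, 0, 4], 0], [1, [0, 0, 5], 0], [1, [0, 0, 5], 0]])

```text
time: 36.1
tool_pos: [0.5583, 0.2064, 0.0626]
ee_rot: [0.0, -0.125, 0.992, 0.0]
wrist_force: [-0.3, -0.2, -0.8]
grip_width: 0.0089
finger_force: 58.9
```

move_arm(steps=[[1, [0, -0.8, 1.5], 0], [1, [0, -0.8, 3], 0], [1, [0, -0.8, 3.7], 0], [1, [0, -0.8, 3.7], 0]])

```text
time: 36.6
tool_pos: [0.5584, 0.2056, 0.0588]
ee_rot: [0.0, -0.125, 0.992, 0.0]
wrist_force: [-0.5, 0.9, -0.2]
grip_width: 0.0092
finger_force: 58.9
```

move_arm(steps=[[1, [0, 0, 0.4], 0], [0.88, [0, 0, 0.4], 0], [0.82, [0, 0, 0.4], 0], [0.75, [0, 0, 0.4], 0], [0.65, [0, 0, 0.4], 0]])

```text
time: 37.22
tool_pos: [0.5583, 0.2056, 0.0583]
ee_rot: [-0.0, -0.125, 0.992, 0.0]
wrist_force: [-0.8, -0.2, -0.6]
grip_width: 0.0296
finger_force: 0.0
```

move_arm(steps=[[0.65, [0, 0, -15], 0], [0.65, [0, 0, -45], 0], [0.65, [0, 30, -48], 0], [0.65, [0, 54, -48], 0], [0.65, [0, 54, -48], 0]])

```text
time: 37.85
tool_pos: [0.5449, 0.2593, 0.1076]
ee_rot: [0.001, -0.126, 0.992, 0.0]
wrist_force: [0.1, -0.2, 0.3]
grip_width: 0.0298
finger_force: 0.0
```

```bash
cat >> h.py <<'E'
def rackrep(c):
    X=cloud(c)*1e3; a=np.radians(14.6); O=orange(c)
    A=(X[...,0]-556)*np.cos(a)+(X[...,1]-204.5)*np.sin(a); B=-(X[...,0]-556)*np.sin(a)+(X[...,1]-204.5)*np.cos(a)
    for off in(-55,0,55):
        print(off,[(z,*np.percentile(B[m],[5,50]).round(1)) for z in(83,76,68,60) for m in[O&(abs(B-off)<24)&(abs(A)<45)&(abs(X[...,2]-z)<3)] if m.sum()>3])
E
python3 - <<'E'
from h import *
go((542.5,258,59,104.6)); rackrep(cap('scene','s11'))
E
```

```text
t 37.85 pos [544.9 259.3 107.6] yawY 104.53 tilt [ 1.4e-03  5.0e-04 -1.0e+00] F [ 0.07 -0.23  0.27] q6 -1.58 w 0.029763871150471924
(542.5, 258, 59, 104.6) -> [ 2.7 -0.7 48.6] turn -0.1
-55 [(83, np.float64(-71.1), np.float64(-66.0)), (76, np.float64(-71.1), np.float64(-69.5)), (68, np.float64(-69.2), np.float64(-67.3)), (60, np.float64(-68.0), np.float64(-66.6))]
0 [(83, np.float64(-12.1), np.float64(-7.5)), (76, np.float64(-11.7), np.float64(-9.8)), (68, np.float64(-11.2), np.float64(-9.5)), (60, np.float64(-9.6), np.float64(-8.1))]
55 [(83, np.float64(49.3), np.float64(53.5)), (76, np.float64(49.2), np.float64(51.3)), (68, np.float64(49.1), np.float64(51.6)), (60, np.float64(49.2), np.float64(51.1))]
```

move_arm(steps=[[0.65, [2, -0.7, 15], 0], [0.65, [2, -0.7, 32], 0], [0.65, [2, -0.7, 48.5], 0], [0.65, [2, -0.7, 48.5], 0], [0.8, [2, -0.7, 48.5], 0]])

```text
time: 38.52
tool_pos: [0.5433, 0.2566, 0.0577]
ee_rot: [-0.0, -0.125, 0.992, -0.0]
wrist_force: [0.6, 0.7, -0.6]
grip_width: 0.0171
finger_force: 0.0
```

move_arm(steps=[[1, [0, 0, 0], 0], [1, [0, 0, 0], 0], [1, [0, 0, 0], 0]])

```text
time: 38.9
tool_pos: [0.5437, 0.2568, 0.0584]
ee_rot: [0.001, -0.125, 0.992, 0.0]
wrist_force: [-1.0, 0.1, 2.1]
grip_width: 0.0088
finger_force: 58.8
```

move_arm(steps=[[1, [0, 0, -10], 0], [1, [0, 0, -40], 0], [1, [0, 0, -80], 0], [1, [0, -20, -100], 8], [1, [0, -70, -100], 16]])

```text
time: 39.52
tool_pos: [0.562, 0.1902, 0.1612]
ee_rot: [0.003, 0.014, 1.0, 0.001]
wrist_force: [1.3, -1.2, -1.3]
grip_width: 0.0091
finger_force: 58.7
```

```bash
python3 - <<'E'
from h import *
go((559.8,-182,153,75))
E
```

```text
t 39.525 pos [562.  190.2 161.2] yawY 88.35 tilt [ 0.0052  0.0012 -1.    ] F [ 1.32 -1.2  -1.25] q6 -1.42 w 0.0090998240635625
(559.8, -182, 153, 75) -> [  -8.5 -372.1    7.8] turn 13.3
```

move_arm(steps=[[1, [-1, -60, 0], 7], [1, [-2, -120, 0], 13.3], [1, [-4, -180, 0], 13.3], [1, [-6, -240, 0], 13.3], [1, [-7, -295, 0], 13.3]])

```text
time: 40.15
tool_pos: [0.5592, -0.1083, 0.1587]
ee_rot: [0.0, 0.13, 0.992, -0.0]
wrist_force: [0.8, -0.3, -0.6]
grip_width: 0.0091
finger_force: 58.7
```

```bash
python3 - <<'E'
from h import *
go((559.8,-182,135,75))
E
```

```text
t 40.15 pos [ 559.2 -108.3  158.7] yawY 75.08 tilt [ 9.e-04 -3.e-04 -1.e+00] F [ 0.81 -0.28 -0.65] q6 -1.71 w 0.009076873422335006
(559.8, -182, 135, 75) -> [-19.5 -71.1  23.7] turn 0.1
```

move_arm(steps=[[1, [-10, -40, 0], 0], [1, [-19.5, -69, 0], 0], [1, [-19.5, -69, 12], 0], [1, [-19.5, -69, 20], 0], [1, [-19.5, -69, 20], 0]])

```text
time: 40.78
tool_pos: [0.5597, -0.1762, 0.1366]
ee_rot: [-0.001, 0.129, 0.992, 0.001]
wrist_force: [0.3, -0.0, -1.0]
grip_width: 0.0088
finger_force: 58.7
```

```bash
python3 - <<'E'
from h import *
go((559.8,-182,101,75))
E
```

```text
t 40.775 pos [ 559.7 -176.2  136.6] yawY 75.18 tilt [-0.0023  0.0015 -1.    ] F [ 0.31 -0.02 -0.98] q6 -1.82 w 0.008836755472182801
(559.8, -182, 101, 75) -> [-1.7 -5.6 35.6] turn 0.2
```

move_arm(steps=[[1, [-1, -5.6, 2], 0.2], [1, [-1, -5.6, 10], 0.2], [1, [-1, -5.6, 20], 0.2], [1, [-1, -5.6, 30], 0.2], [1, [-1, -5.6, 35], 0.2]])

```text
time: 41.4
tool_pos: [0.5595, -0.1832, 0.1017]
ee_rot: [-0.001, 0.131, 0.991, 0.0]
wrist_force: [0.5, 0.6, -0.4]
grip_width: 0.0092
finger_force: 58.8
```

move_arm(steps=[[1, [0, 0, 0], 0], [1, [0, 0, 2], 0], [1, [0, 0, 4], 0], [1, [0, 0, 4.5], 0], [1, [0, 0, 4.5], 0]])

```text
time: 42.02
tool_pos: [0.5601, -0.1836, 0.0984]
ee_rot: [0.0, 0.131, 0.991, -0.0]
wrist_force: [-0.2, 1.3, -0.9]
grip_width: 0.0091
finger_force: 58.8
```

move_arm(steps=[[1, [0, 0, 0.5], 0], [1, [0, 0, 0.5], 0]])

```text
time: 42.28
tool_pos: [0.5601, -0.1836, 0.0979]
ee_rot: [0.0, 0.131, 0.991, -0.0]
wrist_force: [-0.0, 1.2, -0.6]
grip_width: 0.0091
finger_force: 58.8
```

move_arm(steps=[[1, [0, 1.2, 0.5], 0], [1, [0, 1.2, 1], 0], [1, [0, 1.2, 1], 0]])

```text
time: 42.65
tool_pos: [0.5605, -0.1826, 0.0972]
ee_rot: [0.0, 0.131, 0.991, -0.0]
wrist_force: [-0.0, -0.2, 1.4]
grip_width: 0.0089
finger_force: 59.1
```

move_arm(steps=[[1, [0, 0, 0.5], 0], [1, [0, 0, 1], 0], [1, [0, 0, 1], 0]])

```text
time: 43.02
tool_pos: [0.5609, -0.1829, 0.097]
ee_rot: [0.001, 0.131, 0.991, -0.0]
wrist_force: [-1.5, -0.4, 6.0]
grip_width: 0.0089
finger_force: 59.8
```

move_arm(steps=[[1, [0, 0, -3], 0], [1, [4, 0, -3], 0], [1, [4, 0, -1], 0], [1, [4, 0, -0.3], 0], [1, [4, 0, -0.3], 0]])

```text
time: 43.65
tool_pos: [0.5562, -0.1812, 0.0958]
ee_rot: [-0.0, 0.131, 0.991, 0.0]
wrist_force: [0.6, 0.5, -1.1]
grip_width: 0.0088
finger_force: 58.7
```

move_arm(steps=[[1, [0, 0, 0.5], 0], [1, [0, 0, 1], 0], [1, [0, 0, 1], 0]])

```text
time: 44.02
tool_pos: [0.5565, -0.1813, 0.0951]
ee_rot: [0.0, 0.131, 0.991, 0.0]
wrist_force: [0.6, -0.2, -0.7]
grip_width: 0.009
finger_force: 58.7
```

It now sinks freely, 95.1 with no contact, lower than any wrong leaf could go. Continuing down gently.

move_arm(steps=[[1, [0, 0, 0.5], 0], [1, [0, 0, 0.7], 0], [1, [0, 0, 0.7], 0]])

```text
time: 44.4
tool_pos: [0.5564, -0.1813, 0.0944]
ee_rot: [-0.0, 0.131, 0.991, 0.0]
wrist_force: [-0.3, -0.2, -1.8]
grip_width: 0.009
finger_force: 58.7
```

move_arm(steps=[[1, [0, 0, 0.5], 0], [1, [0, 0, 0.7], 0], [1, [0, 0, 0.7], 0]])

```text
time: 44.78
tool_pos: [0.5564, -0.1813, 0.0937]
ee_rot: [-0.0, 0.131, 0.991, 0.0]
wrist_force: [0.6, -0.2, -1.5]
grip_width: 0.0091
finger_force: 58.7
```

move_arm(steps=[[1, [0, 0, 0.5], 0], [1, [0, 0, 0.5], 0]])

```text
time: 45.02
tool_pos: [0.5566, -0.1814, 0.0935]
ee_rot: [0.0, 0.131, 0.991, -0.0]
wrist_force: [0.3, -0.9, 1.2]
grip_width: 0.0096
finger_force: 58.9
```

move_arm(steps=[[1, [0, 0, 0.5], 0], [1, [0, 0, 0.5], 0]])

```text
time: 45.28
tool_pos: [0.5568, -0.1816, 0.0933]
ee_rot: [0.0, 0.131, 0.991, -0.0]
wrist_force: [-1.2, 0.7, 3.8]
grip_width: 0.0089
finger_force: 59.5
```

Seated hard at 93.4, the predicted home height and 4 mm below the crest contact. Releasing.

move_arm(steps=[[1, [0, 0, -0.5], 0], [0.88, [0, 0, -0.5], 0], [0.82, [0, 0, -0.5], 0], [0.75, [0, 0, -0.5], 0], [0.65, [0, 0, -0.5], 0]])

```text
time: 45.9
tool_pos: [0.5563, -0.1813, 0.093]
ee_rot: [-0.0, 0.131, 0.991, 0.0]
wrist_force: [0.1, 0.3, -0.3]
grip_width: 0.0297
finger_force: 0.0
```

move_arm(steps=[[0.65, [0, 0, -10], 0], [0.65, [0, 0, -30], 0], [0.65, [0, 0, -60], 0], [0.65, [0, 30, -70], -8], [0.65, [0, 85, -70], -16]])

```text
time: 46.52
tool_pos: [0.5799, -0.1005, 0.1658]
ee_rot: [0.002, -0.008, 1.0, -0.001]
wrist_force: [0.7, -0.1, -0.0]
grip_width: 0.03
finger_force: 0.0
```

```bash
python3 - <<'E'
from h import *
c=cap('scene','s12'); X=cloud(c)*1e3; O=orange(c); a=np.radians(-15)
A=(X[...,0]-559)*np.cos(a)+(X[...,1]+181.5)*np.sin(a); B=-(X[...,0]-559)*np.sin(a)+(X[...,1]+181.5)*np.cos(a)
for z in range(122,66,-5):
    m=(abs(A)<36)&(abs(B)<20)&(abs(X[...,2]-z)<2.5)
    if m.sum()>2: print(z,m.sum(),'A',A[m].min().round(1),A[m].max().round(1),'B',np.percentile(B[m],[5,50,95]).round(1),O[m].sum())
rackrep(c); go((569.5,146,150,104.6))
E
```

```text
122 70 A -16.9 11.6 B [-2.2  3.   8. ] 65
117 40 A -17.7 11.7 B [-3.1  1.   8.5] 32
112 12 A -10.3 11.1 B [-3.2  0.8  7.5] 11
107 16 A -16.5 11.7 B [-3.1  0.1  7.1] 14
102 13 A -14.4 11.9 B [-3.2 -0.3  7.7] 10
97 12 A -17.0 11.3 B [-3.2  1.1  6.6] 11
92 11 A -13.3 11.9 B [-3.2  0.2  5.7] 9
87 35 A -11.8 27.0 B [-3.1  2.1  6.6] 4
82 12 A 11.8 27.7 B [-0.1  1.8  4.7] 0
77 18 A -26.2 26.5 B [-9.2 -0.2 12.6] 0
72 59 A -27.0 26.9 B [-13.   -4.8  14.4] 0
67 108 A -27.0 26.3 B [-18.9  -9.6  18.6] 0
-55 [(83, np.float64(-71.4), np.float64(-66.4)), (76, np.float64(-70.2), np.float64(-68.9)), (68, np.float64(-68.9), np.float64(-67.3)), (60, np.float64(-67.5), np.float64(-66.5))]
0 [(83, np.float64(-11.9), np.float64(-7.8)), (76, np.float64(-11.7), np.float64(-10.4)), (68, np.float64(-11.6), np.float64(-9.1)), (60, np.float64(-10.9), np.float64(-8.6))]
55 []
t 46.575 pos [580.5 -92.6 165. ] yawY 91.58 tilt [ 0.0032  0.0031 -1.    ] F [-0.84  5.4  -0.66] q6 -1.96 w 0.02965228257055438
(569.5, 146, 150, 104.6) -> [  4.5 238.8  15.7] turn -13.0
```

move_arm(steps=[[0.65, [0, 20, -20], 0], [0.65, [0, 20, -20], 0], [0.65, [0, 20, -20], 0], [0.65, [0, 20, -20], 0]])

```text
time: 47.08
tool_pos: [0.5779, -0.0803, 0.1829]
ee_rot: [-0.0, -0.007, 1.0, 0.0]
wrist_force: [0.1, -0.0, -0.2]
grip_width: 0.0298
finger_force: 0.0
```

```bash
python3 - <<'E'
from h import *
a=load('top0');c=cap('top','t9'); d=cv2.absdiff(a['img'],c['img']).max(2)
for n,(u,v) in dict(tubes=(272,92),jar=(373,118),dish=(348,301)).items(): print(n,np.median(d[v-15:v+15,u-15:u+15]))
go()
print(manip.job_done())
E
```

```text
tubes 2.0
jar 6.0
dish 11.0
t 47.125 pos [577.9 -80.2 182.8] yawY 90.81 tilt [-8.e-04  1.e-04 -1.e+00] F [ 0.78 -0.51 -0.1 ] q6 -1.93 w 0.02969384209605672
the job is handed in; nothing more can be done
None
```

I handed the job in at 47 s: the leaf from the rack's +y slot seated fully home and stands in the thread about 3 mm from mid-screw. The other two are back in their rack slots but lean, roughly 10–12° (first) and 6° (middle), because I left them unstraightened after one failed regrasp. The highest vertical push I read on the thread was about 9 N, and the glassware was not touched.

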